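# Clamp the horn blank and rock the angle gauge onto its mark

## Task

The wooden horn blank lies in its jig with the yellow angle gauge straddling its humped back, heavy brass end down on the dark offcut. First swing the red clamp bar fully down onto the blank, then rock the gauge on the hump, by its rubber thumb pad for instance, until its swinging black needle settles on the red mark on its dial. Finish while holding the gauge there with the fingers, still standing on the hump and resting on nothing else, and leave the paint jars and the wooden cone where they are.

Things in the scene. Friction and masses are not known exactly. Their poses are not given: they have to be found in the camera images.
- jig: fixed plywood jig, base 220 x 290 x 15 mm thick. Origin: centre of its underside, on the bench. Its x axis runs along the blank, y across it, z up. A dark wooden offcut (100 x 44 mm) centred at x = 50, y = -121 mm is fixed on it, top 33.8 mm above the bench. Low 10 mm fences around the blank.
- clamp_hinge (a point): point on the clamp's hinge axis, between two steel cheeks 62 mm high on the jig, at jig (-50, 56, 66) mm. The hinge axis is parallel to the jig's x.
- clamp_knob (a point): centre of the black ball (28 mm diameter) at the free end of the red clamp bar (20 mm wide, 10 mm thick), 138 mm from the hinge. When the clamp is down the bar points along the jig's -y, level; raised, the ball swings up and toward the jig's +y about clamp_hinge.
- clamp (a joint): angle of the clamp bar, rad: 0 = fully down (level, rubber foot on the blank), positive = raised. Stiff hinge: stays where it is left; takes about 2 N at the ball to move. Starts raised 0.5 to 0.85.
- blank: loose wooden horn blank, 170 x 60 x 35 mm with a rounded hump (a 22 mm radius ridge along its x) on its +x half, lying in the jig's nest. Origin: centre line of its underside, at jig (0, 0, 15) mm. Axes as the jig's; the hump's crest is 52 mm above this origin.
- gauge: loose yellow angle gauge, 0.3 to 0.45 kg: rail 28 x 260 (its y) x 18 mm lying across the hump, free to rock about its x axis. Origin: centre of the rail's underside; z up through a white dial plate 70 mm wide (y), 6 mm thick, top 124 mm above the underside. Brass weight (28 x 28 mm) on the -y end. At first tipped 0.25 rad, -y end on the offcut; let go, it falls back there.
- pad (a point): centre of the top face of the round black rubber thumb pad (27 mm diameter, 8 mm high) on the raised +y end of the gauge's rail, at gauge (0, 118, 26) mm. Pushing it down with about 1 N lifts the weight and rocks the gauge: about 0.1 rad per 12 mm of pad travel.
- needle (a joint): angle of the black needle relative to the gauge, rad, about the gauge's x axis, 0 = along the gauge's -z. A lightly damped pendulum on the dial's +x face, pivot at gauge (0, 0, 115) mm: it hangs plumb and swings 1 to 2 s after a move. Reads about -0.25 at the start; pressing the pad down raises the reading. Only to be read, not touched.
- marker (a joint): angle of the red mark on the dial, same zero and sense as the needle, -0.12 to 0.10 rad; fixed on the gauge during the job. The needle is on the mark when the two angles are equal.
- needle_tip (a point): tip of the black needle, 80 mm from its pivot and 12 mm in front (+x) of the gauge's mid plane.
- mark (a point): upper edge's centre of the red mark (10 mm wide), 80 mm from the needle's pivot in the needle's plane; coincides with needle_tip when the needle is on the mark.
- red_jar: paint jar with red cap, 52 mm diameter, 65 mm high, bystander on the bench beyond the pad end of the gauge. Origin: centre of underside.
- blue_jar: paint jar with blue cap, 52 mm diameter, 65 mm high, bystander on the bench beyond the offcut. Origin: centre of underside.
- cone: turned wooden cone, 60 mm base diameter, 60 mm high, bystander on the bench. Origin: centre of underside.
There are look-alikes about, which are no part of the job. Of the things like the blank, leave any that is orange; of the rest the larger one is meant.

How it is judged:
By the outcome, as a careful person would: the job done as asked, in the order asked, and still so for the second after the job is handed in, while the arm keeps its last pose, push and grip.
It also fails if it takes over 45 s, if anything falls off the work surface, if the arm or the gripper's body presses on something with over 40 N, if the wrist force passes 120 N, or if a joint passes its speed limit or range.

## Robot

A 6-joint arm with a two-finger parallel gripper is mounted at the origin on the work surface. World frame = base frame: x ahead of the robot, y to its left, z up, the work surface at z = 0. Lengths are in m, angles in degrees, forces in N, time in s.
With the tool pointing down it reaches from about 0.375 to 0.9 m from the base axis. Payload 3.1 kg.
Tool frame: the origin (TCP) lies on the centre line of the jaws, within the pads' length; the fingertips stand 8 mm ahead of it and the grasp point (between the pads) lies 11 mm behind it; z points along the fingers, y is the line along which they close (so a half turn about z gives the same grasp; the last joint's range is limited). The gripper opens to 87 mm and grips with 3 to 60 N. Pads are 19 mm wide; open, the fingers measure 117 mm over their backs; the gripper's body (75 mm by 190 mm) begins 51 mm behind the grasp point.
Start: joints at [63.283, 30.224, 82.088, -0, 67.689, -10.227], TCP at [0.177, 0.599, 0.207] pointing down, gripper open.
Joint ranges: [-176.69, 176.69], [-43.24, 126.21], [12.49, 139.97], [-82, 262], [0, 151.66], [-163.58, 163.58]. Speed limits (degrees/s): [159.86, 159.86, 180, 180, 180, 180].

## Interface

Orientations are given as a 3x3 rotation matrix whose columns are the frame's x, y, z axes.
In Python, from rig import * gives the robot as it stands.
- The arm moves only by the tool step_arm, never from a script. Its argument "targets" is a list of rows, each a list of 5 numbers: the opening, from -1 (shut) to 1 (fully open), then the shift along the world's x, y, z normalised to -1 to 1, where 1 is 0.25 m, then the turn about the world's z normalised to -1 to 1, where 1 is 180 degrees. In form: [[fingers, x, y, z, turn], ...]. A call has 1 to 20 rows; each row is the pose to reach, as a shift and turn from the pose commanded when the call began, turning the shorter way round; what a row does not reach only later rows make up. A row lasts 1/10 s, in which the tool goes at most 50 mm and 8.59 degrees, less where a joint would pass 70% of its speed; a pose out of reach is approached as far as the arm can. A call with a number of a shift or a turn outside -1 to 1 is refused whole. A call with a gripper value outside its range is refused whole. The fingers move at their own pace and stop on an object; the grip force is fixed at half the most. Time passes only in rows, so rows that repeat a pose let the fingers close. It gives the time, the measured TCP pose, the force, the opening and the grip force at its end, in the units of the state.
- read_state(): the state, without advancing time (a new reading comes with each control period).
- capture(name): name is "scene" or "top" or "wrist"; returns a dict with "color" (480x640x3 uint8, red, green, blue), "mtx" (3x3 intrinsics, pixels), "pose" (4x4, takes a point from camera to world coordinates). Camera axes: x right, y down, z forward; pixel columns grow to the right and rows downward; lengths in m; the calibration is good to about 2 mm. A picture is of the moment at which its call begins. There is no depth.
- hand_in(): hands the job in; it is judged then, once.
The state is a dict: "time_s": time; "joint_positions": joint angles; "qvel": joint speeds; "tau": joint torques, N m; "position": TCP position; "tcp_rot": TCP orientation; "force": force on the tool from outside, world axes, zero at the start; "moment": the same for the moment, N m; "opening": opening from 0.0 (shut) to 1.0 (fully open); "grasp_force": force on a finger pad.
Only numpy, scipy, OpenCV 4.12 (cv2) and the standard library are available. Lean on these libraries where they do the work, as an engineer would, in place of code of your own. Each camera call takes 0.05 s, during which the arm holds its last target. There are 200 camera calls.

## Working session

There is one attempt and no reset: what is moved stays moved. The work goes in short steps, Python scripts to look and compute and a tool call to move; the robot and the scene stay as the last step left them, time stands still between calls to the robot, and variables do not carry over. Pictures are saved under pics/ and viewed, at most 10 in all, crops included, and the job is handed in when it is done.

Besides the shell and the picture viewer there is one more tool, called as name([rows], argument=value, ...), one row to a line, values as JSON. step_arm: Moves the arm, as the interface text tells. Scaled input: -1 to 1 covers 0.25 m each way for a shift and 180 degrees each way for a turn. Its arguments: {"type":"object","properties":{"targets":{"type":"array","items":{"type":"array","items":{"type":"number"}}}},"required":["targets"]}

```bash
mkdir -p pics; python3 - <<'E'
from rig import *
import cv2,numpy as np,pickle
d={}
for n in("scene","top"):
    c=capture(n);d[n]=c;cv2.imwrite(f"pics/{n}0.png",c["color"][:,:,::-1]);print(n,c["mtx"].round(1).tolist(),c["pose"].round(4).tolist())
pickle.dump(d,open("d0.pkl","wb"))
s=read_state();print(s["time_s"],s["position"],s["tcp_rot"],s["force"],s["opening"])
E
```

```text
scene [[605.2, 0.0, 308.8], [0.0, 605.2, 235.3], [0.0, 0.0, 1.0]] [[-0.0219, 0.6126, -0.7901, 1.5127], [0.9997, 0.019, -0.013, 0.0607], [0.0071, -0.7901, -0.6129, 0.8535], [0.0, 0.0, 0.0, 1.0]]
top [[555.8, 0.0, 315.2], [0.0, 555.8, 233.6], [0.0, 0.0, 1.0]] [[-0.0191, -0.9823, 0.1862, 0.3389], [-0.9996, 0.0154, -0.0216, 0.0504], [0.0184, -0.1865, -0.9823, 1.3448], [0.0, 0.0, 0.0, 1.0]]
0.1 [0.17707467 0.59868119 0.20646883] [[-9.58864468e-01  2.83863006e-01 -8.52166061e-04]
 [ 2.83864099e-01  9.58862958e-01 -1.73260808e-03]
 [ 3.25287132e-04 -1.90323568e-03 -9.99998136e-01]] [-0.0126904  -0.79224886 -0.14505087] 0.9975982569568584
```

View pics/scene0.png

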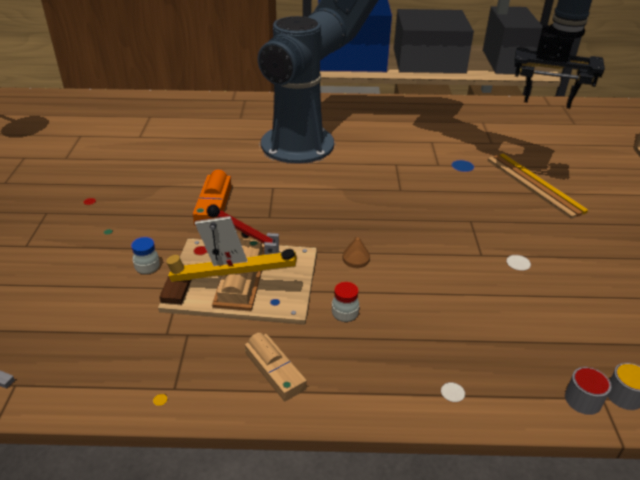

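View pics/top0.png

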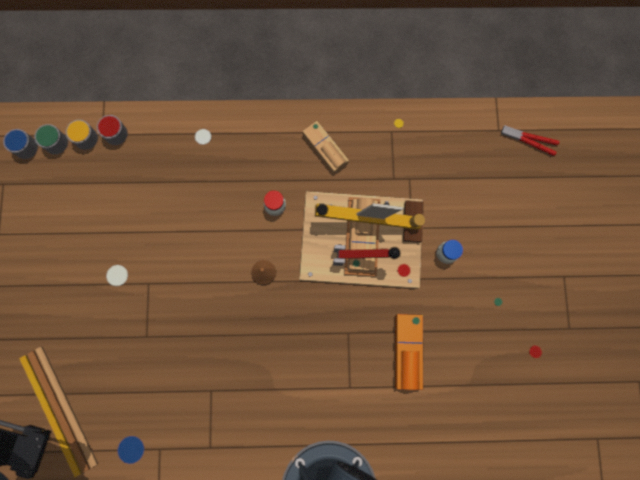

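The scene view shows the jig at about (240,280) and the top view at about (362,240). There are three blank-like things in the top view: orange at (410,352), a small plain one at (325,147), and the larger plain one in the jig at (362,240). The one in the jig is the one meant. I'll confirm that in an enlarged crop.

```bash
python3 - <<'E'
import cv2,pickle
d=pickle.load(open("d0.pkl","rb"))
a=d["scene"]["color"][190:330,150:350,::-1];b=d["top"]["color"][180:300,290:440,::-1]
cv2.imwrite("pics/s1.png",cv2.resize(a,None,fx=4,fy=4,interpolation=cv2.INTER_CUBIC))
cv2.imwrite("pics/t1.png",cv2.resize(b,None,fx=5,fy=5,interpolation=cv2.INTER_CUBIC))
E
```

```text
(no output)
```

View pics/s1.png

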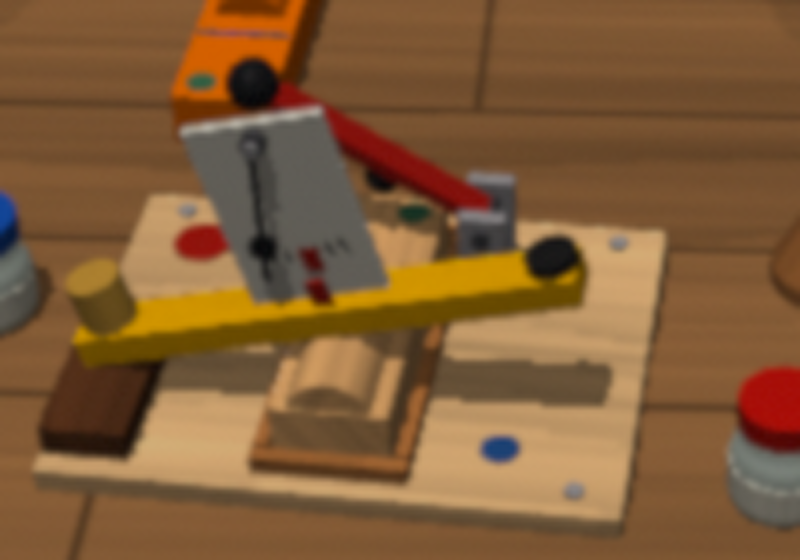

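View pics/t1.png

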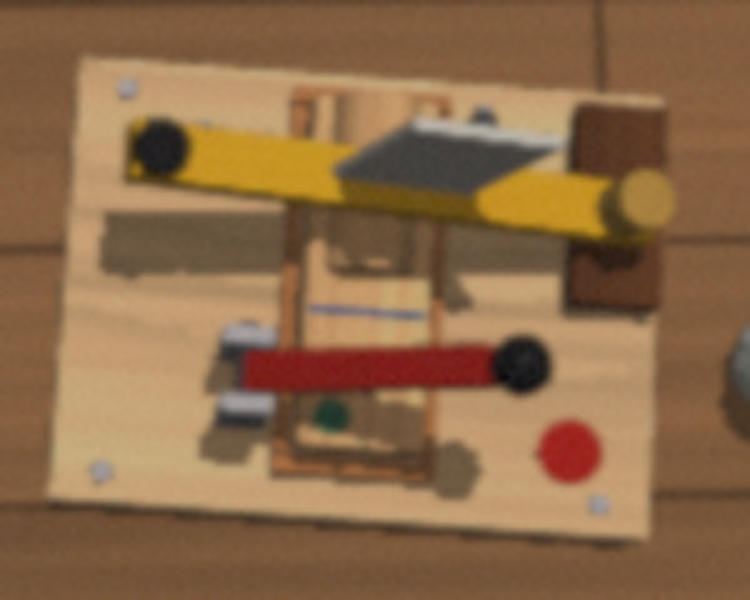

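In the crops, the plain larger blank with the blue line lies in the jig under the gauge, so it is confirmed. The knob is at scene (213,211) and top (394,253). The pad is at scene (288,253) and top (322,209). There are two red patches on the dial, near scene (228,255) and (229.5,263).

```bash
cat > h.py <<'E'
import numpy as np,pickle,cv2
from scipy.optimize import least_squares
d=pickle.load(open("d0.pkl","rb"))
def proj(c,P):
    P=np.atleast_2d(P);T=np.linalg.inv(c["pose"]);q=P@T[:3,:3].T+T[:3,3];q=q@c["mtx"].T;return q[:,:2]/q[:,2:]
def tri(obs):
    f=lambda X:np.concatenate([proj(c,X)[0]-p for c,p in obs])
    r=least_squares(f,[.5,0,.1]);return r.x,r.fun
Rz=lambda a:np.array([[np.cos(a),-np.sin(a),0],[np.sin(a),np.cos(a),0],[0,0,1]])
Rx=lambda a:np.array([[1,0,0],[0,np.cos(a),-np.sin(a)],[0,np.sin(a),np.cos(a)]])
E
python3 - <<'E'
from h import *
S,T=d["scene"],d["top"]
C=np.array([[-.11,-.145,.015],[-.11,.145,.015],[.11,.145,.015],[.11,-.145,.015]])
s=np.array([[187.5,238.8],[316.8,248],[306,319.5],[159.5,306]]);t=np.array([[420,288],[300,279.6],[306.4,191.4],[423,199.4]])
f=lambda v:np.r_[(proj(S,C@Rz(v[2]).T+[v[0],v[1],0])-s).ravel(),(proj(T,C@Rz(v[2]).T+[v[0],v[1],0])-t).ravel()]
r=least_squares(f,[.7,0,0]);x,y,a=r.x;print("jig",r.x,np.degrees(a),r.fun.round(1))
J=lambda p:Rz(a)@np.array(p)+[x,y,0]
print("hinge",J([-.05,.056,.066]))
k,e=tri([(S,[213.3,210.8]),(T,[394.4,252.8])]);print("knob",k,e.round(1),"jig",Rz(a).T@(k-[x,y,0]))
p,e=tri([(S,[288.3,253]),(T,[322,209])]);print("pad",p,e.round(1),"jig",Rz(a).T@(p-[x,y,0]))
w,e=tri([(S,[175.3,257.5]),(T,[419,219.5])]);print("weight top",w,e.round(1),"jig",Rz(a).T@(w-[x,y,0]))
# gauge model: offset gx in jig x, tilt .25
gx=(Rz(a).T@(p-[x,y,0]))[0]
for m in [0]:
  g0=lambda u:Rx(u)
  R=Rz(a)@Rx(.25); o=p-R@[0,.118,.026]
  print("gauge origin jig",Rz(a).T@(o-[x,y,0]))
  pts=[[.003,0,.115]]+[[.012,.08*np.sin(q),.115-.08*np.cos(q)] for q in(-.25,-.12,-.06,0,.05,.1)]
  print((proj(S,np.array(pts)@R.T+o)-[150,190])*4)
  print("plate",(proj(S,np.array([[.003,-.035,.018],[.003,.035,.018],[.003,.035,.124],[.003,-.035,.124]])@R.T+o)-[150,190])*4)
E
```

```text
jig [ 0.57459719 -0.09248557 -0.08538135] -4.8919912323939005 [ 0.3 -0.2 -0.1  0.1 -0.4  0.4 -1.4  1.7 -0.1  0.7 -0.7  0.8 -0.8  0.3
 -0.4  0.4]
hinge [ 0.52955488 -0.03242568  0.066     ]
knob [ 0.52125047 -0.14900107  0.14220973] [-0.1 -0.  -0.1  0. ] jig [-0.04833289 -0.06085891  0.14220973]
pad [0.62682493 0.00729661 0.12270822] [-0.1 -0.  -0.2  0. ] jig [0.0435283  0.10387256 0.12270822]
weight top [ 0.60623497 -0.21714267  0.08886632] [-0.6 -0.1 -0.7  0.1] jig [ 0.04215299 -0.12150501  0.08886632]
gauge origin jig [ 0.0435283  -0.00402661  0.06832283]
[[258.43167561 139.41110974]
 [268.82440597 283.7540991 ]
 [289.905933   284.29138077]
 [299.47829816 283.81117428]
 [308.90868377 282.87126557]
 [316.63702326 281.7380872 ]
 [324.22835538 280.28858053]]
plate [[257.06209709 305.76841361]
 [391.66800241 289.15918501]
 [322.98483279 113.86504195]
 [182.07994019 133.87529087]]
```

step_arm([
  [-1,0.1,-0.2,0.2,0.02],
  [-1,0.2,-0.4,0.4,0.04],
  [-1,0.28,-0.6,0.4,0.0644],
  [-1,0.36,-0.8,0.4,0.0644],
  [-1,0.46,-1,0.4,0.0644],
  [-1,0.46,-1,0.4,0.0644],
])

```text
time_s: 0.7
position: [0.2906, 0.3518, 0.3072]
tcp_rot: [[-0.996, 0.084, 0.0], [0.084, 0.996, -0.0], [-0.0, 0.0, -1.0]]
force: [1.6, -0.8, 0.1]
opening: 0.541
grasp_force: 0.0
```

step_arm([
  [-1,0.1,-0.2,0,0],
  [-1,0.2,-0.4,0,0],
  [-1,0.28,-0.6,0,0],
  [-1,0.36,-0.8,0,0],
  [-1,0.46,-1,0,0],
  [-1,0.46,-1,0,0],
])

```text
time_s: 1.3
position: [0.4066, 0.1003, 0.307]
tcp_rot: [[-0.996, 0.089, 0.001], [0.089, 0.996, -0.001], [-0.001, -0.001, -1.0]]
force: [0.1, 0.1, 0.7]
opening: 0.025
grasp_force: 0.0
```

step_arm([
  [-1,0.1,-0.2,0,0],
  [-1,0.2,-0.4,0,0],
  [-1,0.28,-0.6,0,0],
  [-1,0.36,-0.8,0,0],
  [-1,0.456,-0.992,0,0],
  [-1,0.456,-0.992,0,0],
  [-1,0.456,-0.992,0,0],
])

```text
time_s: 2.0
position: [0.5205, -0.1478, 0.3061]
tcp_rot: [[-0.996, 0.089, -0.0], [0.089, 0.996, -0.001], [-0.0, -0.001, -1.0]]
force: [0.0, -0.2, 0.4]
opening: 0.009
grasp_force: 0.0
```

```bash
python3 - <<'E'
from rig import *
import cv2,pickle
c=capture("wrist");pickle.dump(c,open("w1.pkl","wb"));cv2.imwrite("pics/w1.png",c["color"][:,:,::-1]);print(c["mtx"].round(1).tolist(),c["pose"].round(4).tolist())
s=read_state();print(s["position"])
E
```

```text
[[416.9, 0.0, 320.5], [0.0, 416.9, 241.9], [0.0, 0.0, 1.0]] [[0.0895, 0.9546, 0.2842, 0.4429], [0.996, -0.0857, -0.0256, -0.1408], [-0.0001, 0.2853, -0.9584, 0.484], [0.0, 0.0, 0.0, 1.0]]
[ 0.51924746 -0.14550298  0.3060764 ]
```

View pics/w1.png

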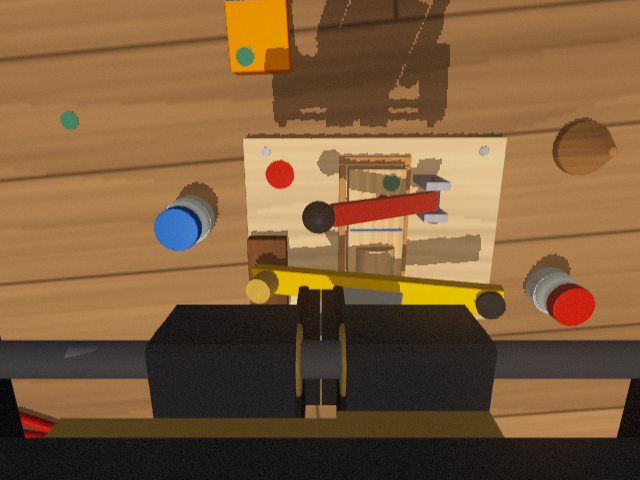

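The wrist view shows the knob at (319,217), the pad at (490,305) and the weight at (258,290). I'll check these against my estimates.

```bash
python3 - <<'E'
from h import *
w=pickle.load(open("w1.pkl","rb"));S,T=d["scene"],d["top"]
print(tri([(S,[213.3,210.8]),(T,[394.4,252.8]),(w,[319,217])]))
print(tri([(S,[288.3,253]),(T,[322,209]),(w,[491,304])]))
E
```

```text
(array([ 0.52212763, -0.14914769,  0.14286584]), array([-0.2362714 , -0.02161478,  0.01869681, -0.4321379 ,  0.09211795,
       -0.18587061]))
(array([0.62641737, 0.00592787, 0.12107235]), array([-0.83916907,  0.50940828,  0.41863688,  0.34155973,  0.5824469 ,
       -0.02581315]))
```

step_arm([
  [-1,0.004,0,-0.18,0],
  [-1,0.004,0,-0.36,0],
  [-1,0.004,0,-0.5,0],
  [-1,0.004,0,-0.55,0],
  [-1,0.004,0,-0.576,0],
  [-1,0.002,-0.018,-0.606,0],
  [-1,0,-0.034,-0.636,0],
  [-1,0,-0.05,-0.674,0],
  [-1,-0.002,-0.064,-0.712,0],
  [-1,-0.002,-0.074,-0.752,0],
  [-1,-0.004,-0.083,-0.792,0],
  [-1,-0.004,-0.087,-0.834,0],
  [-1,-0.004,-0.089,-0.86,0],
  [-1,-0.004,-0.089,-0.876,0],
  [-1,-0.004,-0.089,-0.88,0],
  [-1,-0.004,-0.089,-0.884,0],
])

```text
time_s: 3.65
position: [0.518, -0.1661, 0.0858]
tcp_rot: [[-0.996, 0.085, -0.001], [0.085, 0.996, 0.001], [0.001, 0.001, -1.0]]
force: [-0.8, 0.0, 1.4]
opening: 0.005
grasp_force: 0.5
```

step_arm([
  [-1,0,0,-0.006,0],
  [-1,0,0,-0.012,0],
  [-1,0,0,-0.012,0],
])

```text
time_s: 3.95
position: [0.5184, -0.1665, 0.083]
tcp_rot: [[-0.996, 0.085, 0.0], [0.085, 0.996, 0.0], [-0.0, 0.0, -1.0]]
force: [0.8, -0.0, 0.2]
opening: 0.004
grasp_force: 0.1
```

```bash
python3 - <<'E'
from rig import *
import cv2,pickle,numpy as np
s=read_state();print(s["position"],s["force"])
a=capture("scene");b=capture("top");w=capture("wrist");pickle.dump((a,b,w),open("c1.pkl","wb"))
f=lambda i:cv2.resize(i[:,:,::-1],None,fx=3,fy=3,interpolation=cv2.INTER_CUBIC)
cv2.imwrite("pics/c1.png",np.hstack([f(a["color"][190:330,190:320]),f(w["color"][130:270,200:330])]))
E
```

```text
[ 0.51840955 -0.16654292  0.0829618 ] [ 0.82546632 -0.00416144  0.17679688]
```

View pics/c1.png

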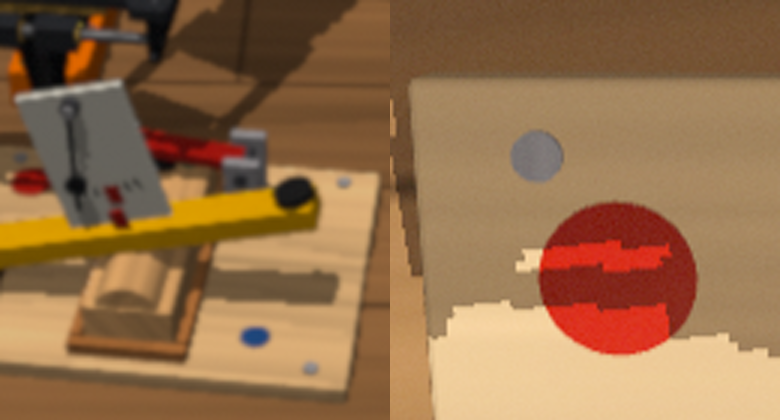

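step_arm([
  [-1,0,0,-0.006,0],
  [-1,0,0,-0.012,0],
  [-1,0,0,-0.012,0],
])

```text
time_s: 4.4
position: [0.5185, -0.1668, 0.0799]
tcp_rot: [[-0.996, 0.085, 0.0], [0.085, 0.996, -0.0], [-0.0, -0.0, -1.0]]
force: [0.5, -0.1, 0.1]
opening: 0.005
grasp_force: 0.2
```

```bash
python3 - <<'E'
from rig import *
from h import *
s=read_state();print(s["position"],s["force"],s["moment"])
(a,b,w)=pickle.load(open("c1.pkl","rb"))
R=Rz(-.0854);o=np.array([.5746,-.0925,0])
for ph in(0,.1,.2,.577):
    q=[R@[-.05,.056-r*np.cos(ph),.066+r*np.sin(ph)]+o for r in(.02,.05,.08,.138)]
    print(ph,((proj(a,q)-[190,190])*3).round().tolist(),proj(b,q).round(1)[-1],proj(w,q).round()[-1])
w=capture("wrist");cv2.imwrite("pics/w2.png",w["color"][:,:,::-1])
E
```

```text
[ 0.51851917 -0.16682871  0.07987453] [ 0.53995584 -0.07227084  0.12546307] [-0.020055    0.06098189 -0.03343176]
0 [[217.0, 160.0], [174.0, 157.0], [132.0, 154.0], [50.0, 148.0]] [398.2 259.1] [313. 279.]
0.1 [[217.0, 158.0], [174.0, 151.0], [132.0, 145.0], [49.0, 132.0]] [398.9 258.3] [314. 290.]
0.2 [[217.0, 155.0], [175.0, 146.0], [133.0, 136.0], [50.0, 117.0]] [399.  257.3] [319. 302.]
0.577 [[221.0, 148.0], [184.0, 126.0], [146.0, 105.0], [72.0, 62.0]] [393.7 253.6] [378. 364.]
```

View pics/w2.png

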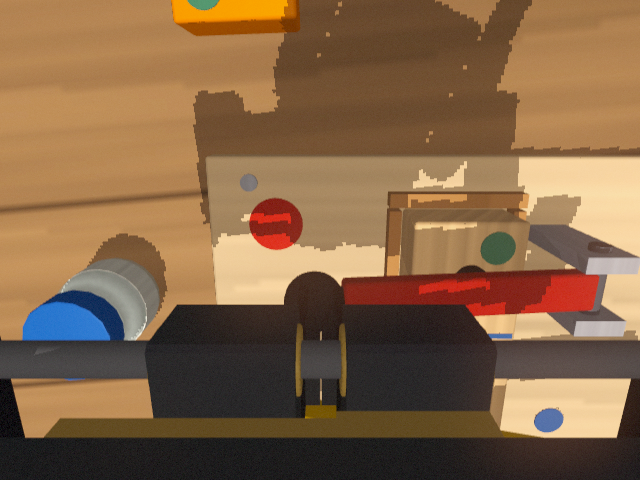

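step_arm([
  [-1,0,0,0.1,0],
  [-1,0,0,0.25,0],
  [-1,0,0,0.4,0],
  [-1,0,0,0.55,0],
  [-1,0,0,0.55,0],
])

```text
time_s: 4.95
position: [0.5218, -0.1682, 0.2228]
tcp_rot: [[-0.996, 0.085, 0.01], [0.085, 0.996, -0.005], [-0.011, -0.005, -1.0]]
force: [1.7, -0.4, -0.0]
opening: 0.006
grasp_force: 0.0
```

```bash
python3 - <<'E'
from rig import *
from h import *
s=read_state();print(s["position"],s["force"])
a=capture("scene");w=capture("wrist");pickle.dump((a,w),open("c2.pkl","wb"))
f=lambda i,k:cv2.resize(i[:,:,::-1],None,fx=k,fy=k,interpolation=cv2.INTER_CUBIC)
cv2.imwrite("pics/c2.png",np.hstack([f(a["color"][190:310,190:300],3),f(w["color"][180:420,220:460],1.5)]))
R=Rz(-.0854);o=np.array([.5746,-.0925,0])
for ph in(-.05,0,.1,.2):
    q=[R@[-.05,.056-r*np.cos(ph),.066+r*np.sin(ph)]+o for r in(.05,.08,.138)]
    print(ph,((proj(a,q)-[190,190])*3).round().tolist(),((proj(w,q)-[220,180])*1.5+[330,0]).round().tolist())
print("tip",((proj(w,s["position"]+s["tcp_rot"][:,2]*.008)-[220,180])*1.5+[330,0]))
E
```

```text
[ 0.52176827 -0.16824497  0.22278934] [ 1.72419164 -0.35078248 -0.00304333]
-0.05 [[175.0, 159.0], [132.0, 158.0], [52.0, 155.0]] [[637.0, 50.0], [582.0, 49.0], [477.0, 48.0]]
0 [[174.0, 157.0], [132.0, 154.0], [50.0, 148.0]] [[638.0, 51.0], [583.0, 51.0], [476.0, 51.0]]
0.1 [[174.0, 151.0], [132.0, 145.0], [49.0, 132.0]] [[641.0, 53.0], [586.0, 54.0], [477.0, 56.0]]
0.2 [[175.0, 146.0], [133.0, 136.0], [50.0, 117.0]] [[645.0, 55.0], [591.0, 57.0], [481.0, 63.0]]
tip [[478.26357878 168.70582379]]
```

View pics/c2.png

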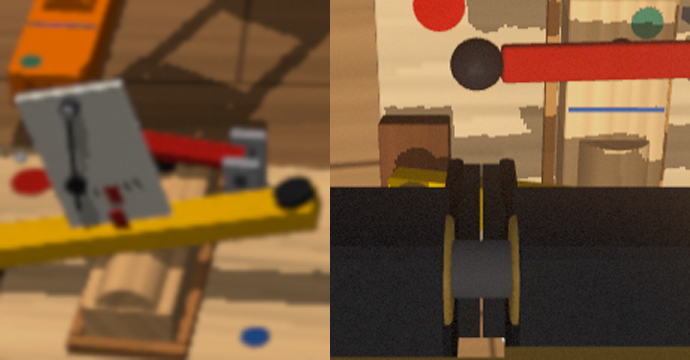

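The clamp has stopped part way, at about 0.17 rad, and the ball slipped past the fingertips. I'll press on the flat bar instead, about 100 mm from the hinge.

step_arm([
  [-1,0.008,0.07,-0.1,0],
  [-1,0.008,0.14,-0.25,0],
  [-1,0.008,0.14,-0.38,0],
  [-1,0.008,0.14,-0.43,0],
  [-1,0.008,0.14,-0.46,0],
  [-1,0.008,0.14,-0.48,0],
  [-1,0.008,0.14,-0.5,0],
  [-1,0.008,0.14,-0.5,0],
])

```text
time_s: 5.85
position: [0.5207, -0.1321, 0.0927]
tcp_rot: [[-0.996, 0.086, 0.001], [0.086, 0.996, -0.0], [-0.001, -0.0, -1.0]]
force: [-0.4, 0.7, -0.3]
opening: 0.007
grasp_force: 0.0
```

step_arm([
  [-1,0,0,-0.014,0],
  [-1,0,0,-0.028,0],
  [-1,0,0,-0.04,0],
  [-1,0,0,-0.04,0],
])

```text
time_s: 6.25
position: [0.5201, -0.1316, 0.0822]
tcp_rot: [[-0.996, 0.085, -0.001], [0.085, 0.996, 0.0], [0.001, 0.0, -1.0]]
force: [0.1, 0.8, -0.3]
opening: 0.001
grasp_force: 0.0
```

```bash
cat > bar.py <<'E'
from h import *
def bar(a):
    h=cv2.cvtColor(a["color"],cv2.COLOR_RGB2HSV);m=((h[...,0]<8)|(h[...,0]>172))&(h[...,1]>150)&(h[...,2]>40)
    R=Rz(-.0854);o=np.array([.5746,-.0925,0]);out=[]
    for u in range(238,268,4):
        v=np.where(m[225:262,u])[0]+225
        if len(v):out.append((u,v.min(),v.max()))
    print(out)
    for ph in(0,.1,.2,.577):
        q=[R@[-.05,.056-r*np.cos(ph),.066+r*np.sin(ph)]+o for r in(.02,.05,.08)];print(ph,proj(a,q).round(1).tolist())
E
python3 - <<'E'
from rig import *
from bar import *
s=read_state();print(s["position"],s["force"])
a=capture("scene");bar(a);bar(pickle.load(open("c2.pkl","rb"))[0]);bar(pickle.load(open("c1.pkl","rb"))[0])
c=capture("wrist");pickle.dump((a,c),open("c3.pkl","wb"))
f=lambda i,k:cv2.resize(i[:,:,::-1],None,fx=k,fy=k,interpolation=cv2.INTER_CUBIC)
cv2.imwrite("pics/c3.png",np.hstack([f(a["color"][200:300,200:280],5),f(c["color"][180:430,200:400],2)]))
E
```

```text
[ 0.52013947 -0.13156036  0.08220012] [ 0.07556155  0.83950246 -0.29463491]
[(238, np.int64(234), np.int64(234)), (242, np.int64(234), np.int64(243)), (246, np.int64(235), np.int64(243)), (250, np.int64(235), np.int64(243)), (254, np.int64(236), np.int64(244)), (258, np.int64(237), np.int64(244)), (262, np.int64(238), np.int64(246)), (266, np.int64(238), np.int64(241))]
0 [[262.3, 243.3], [248.1, 242.2], [234.0, 241.2]]
0.1 [[262.3, 242.5], [248.1, 240.4], [233.9, 238.2]]
0.2 [[262.4, 241.8], [248.3, 238.5], [234.2, 235.2]]
0.577 [[263.6, 239.3], [251.2, 232.1], [238.7, 224.9]]
[(238, np.int64(233), np.int64(236)), (242, np.int64(234), np.int64(243)), (246, np.int64(234), np.int64(243)), (250, np.int64(235), np.int64(243)), (254, np.int64(236), np.int64(244)), (258, np.int64(236), np.int64(244)), (262, np.int64(237), np.int64(246)), (266, np.int64(238), np.int64(241))]
0 [[262.3, 243.3], [248.1, 242.2], [234.0, 241.2]]
0.1 [[262.3, 242.5], [248.1, 240.4], [233.9, 238.2]]
0.2 [[262.4, 241.8], [248.3, 238.5], [234.2, 235.2]]
0.577 [[263.6, 239.3], [251.2, 232.1], [238.7, 224.9]]
[(238, np.int64(232), np.int64(234)), (242, np.int64(233), np.int64(242)), (246, np.int64(234), np.int64(243)), (250, np.int64(235), np.int64(243)), (254, np.int64(236), np.int64(244)), (258, np.int64(237), np.int64(244)), (262, np.int64(237), np.int64(245)), (266, np.int64(238), np.int64(241))]
0 [[262.3, 243.3], [248.1, 242.2], [234.0, 241.2]]
0.1 [[262.3, 242.5], [248.1, 240.4], [233.9, 238.2]]
0.2 [[262.4, 241.8], [248.3, 238.5], [234.2, 235.2]]
0.577 [[263.6, 239.3], [251.2, 232.1], [238.7, 224.9]]
```

View pics/c3.png

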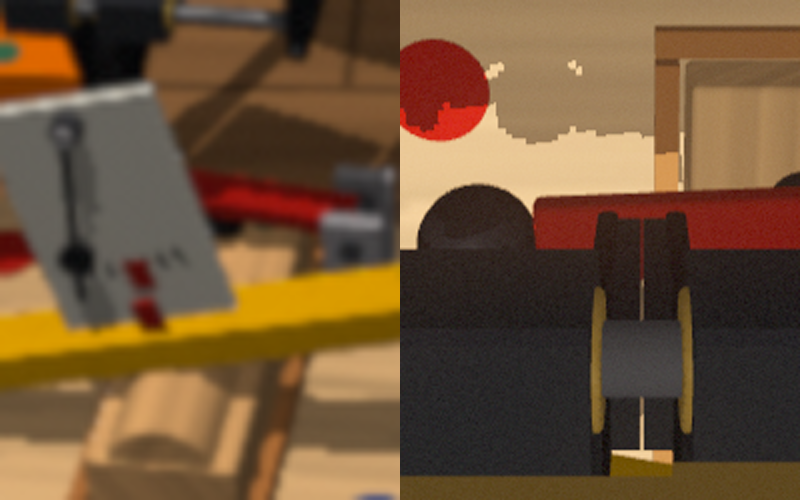

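```bash
python3 - <<'E'
from h import *
R=Rz(-.0854);o=np.array([.5746,-.0925,0])
def onx(c,p,jx):
    r=c["pose"][:3,:3]@np.linalg.solve(c["mtx"],[*p,1.]);C=R.T@(c["pose"][:3,3]-o);r=R.T@r;t=(jx-C[0])/r[0];return (C+t*r)*1e3,t
a,c=pickle.load(open("c3.pkl","rb"));print(c["pose"][:3,3])
print("c3 ball",onx(c,[239,301],-.05),"bar far-left edge",onx(c,[270,278.5],-.06),onx(c,[380,276],-.06))
a,c=pickle.load(open("c2.pkl","rb"));print(c["pose"][:3,3])
print("c2 ball",onx(c,[(476-330)/1.5+220,64/1.5+180],-.05))
for p in([210,155],[530,222],[390,193]): # red disc
  pass
# known landmark check: board far edge corner in c2/w2 views
w=pickle.load(open("c1.pkl","rb"))[2]
print("corner pred w", proj(w,R@[-.11,-.145,.015]+o), "c3", proj(pickle.load(open("c3.pkl","rb"))[1],R@[-.11,-.145,.015]+o))
E
```

```text
[ 0.44267626 -0.12505434  0.26027309]
c3 ball (array([-50.        , -80.10020741,  88.65355085]), np.float64(0.1868976126289415)) bar far-left edge (array([-60.        , -66.0909681 ,  86.63279621]), np.float64(0.18599389762976937)) (array([-60.        , -16.59805468,  83.6172931 ]), np.float64(0.18891642395672326))
[ 0.44142115 -0.16027864  0.39763387]
c2 ball (array([-50.        , -81.80176223,  95.64999322]), np.float64(0.3112992380299471))
corner pred w [[205.09141915 149.49090696]] c3 [[144.44266257 151.72020424]]
```

step_arm([
  [-1,0.012,0,-0.008,0],
  [-1,0.012,0,-0.016,0],
  [-1,0.012,0,-0.016,0],
])

```text
time_s: 6.65
position: [0.5234, -0.1316, 0.0782]
tcp_rot: [[-0.996, 0.085, -0.0], [0.085, 0.996, 0.0], [0.0, 0.0, -1.0]]
force: [0.4, 0.8, 0.2]
opening: 0.003
grasp_force: 0.0
```

step_arm([
  [-1,0,0,-0.008,0],
  [-1,0,0,-0.016,0],
  [-1,0,0,-0.016,0],
])

```text
time_s: 6.95
position: [0.5231, -0.1316, 0.0742]
tcp_rot: [[-0.996, 0.085, -0.001], [0.085, 0.996, 0.0], [0.001, 0.0, -1.0]]
force: [-0.7, 0.3, 0.7]
opening: 0.006
grasp_force: 0.0
```

```bash
python3 - <<'E'
from rig import *
from bar import *
s=read_state();print(s["position"],s["force"],s["moment"],s["time_s"])
a=capture("scene");bar(a)
c=capture("wrist");pickle.dump((a,c),open("c4.pkl","wb"))
E
```

```text
[ 0.52312553 -0.13155989  0.0741819 ] [-0.70235417  0.27205006  0.70257536] [-0.00394673  0.014472    0.01870359] 6.95
[(238, np.int64(234), np.int64(234)), (242, np.int64(234), np.int64(242)), (246, np.int64(235), np.int64(243)), (250, np.int64(235), np.int64(243)), (254, np.int64(236), np.int64(244)), (258, np.int64(236), np.int64(244)), (262, np.int64(237), np.int64(246)), (266, np.int64(238), np.int64(241))]
0 [[262.3, 243.3], [248.1, 242.2], [234.0, 241.2]]
0.1 [[262.3, 242.5], [248.1, 240.4], [233.9, 238.2]]
0.2 [[262.4, 241.8], [248.3, 238.5], [234.2, 235.2]]
0.577 [[263.6, 239.3], [251.2, 232.1], [238.7, 224.9]]
```

```bash
python3 - <<'E'
from h import *
R=Rz(-.0854);o=np.array([.5746,-.0925,0])
w2=pickle.load(open("c2.pkl","rb"))[1];w3=pickle.load(open("c3.pkl","rb"))[1];w4=pickle.load(open("c4.pkl","rb"))[1]
for c in(w3,w4):
    h=cv2.cvtColor(c["color"],cv2.COLOR_RGB2HSV);m=((h[...,0]<8)|(h[...,0]>172))&(h[...,1]>150)&(h[...,2]>60)
    print([(u,np.where(m[260:330,u])[0].min()+260,np.where(m[260:330,u])[0].max()+260) for u in(275,290,312,325,350,370) if m[260:330,u].any()], np.where(m[295])[0][[0,-1]])
    g=c["color"].max(2);
    b=[(v,u.min(),u.max()) for v in range(268,304,6) for u in [np.where(g[v,190:272]<75)[0]+190] if len(u)]
    print(b, c["pose"][:3,3])
X,e=tri([(w2,[317.3,222.7]),(w3,[239,301])]);print(X,e,"jig",R.T@(X-o))
cv2.imwrite("pics/c4.png",np.hstack([cv2.resize(w4["color"][230:330,200:400,::-1],None,fx=4,fy=4)]))
E
```

```text
[(275, np.int64(279), np.int64(304)), (290, np.int64(278), np.int64(304)), (312, np.int64(277), np.int64(288)), (325, np.int64(277), np.int64(288)), (350, np.int64(276), np.int64(304)), (370, np.int64(275), np.int64(304))] [267 519]
[(274, np.int64(229), np.int64(248)), (280, np.int64(219), np.int64(259)), (286, np.int64(214), np.int64(263)), (292, np.int64(211), np.int64(265)), (298, np.int64(209), np.int64(266))] [ 0.44267626 -0.12505434  0.26027309]
[(275, np.int64(279), np.int64(304)), (290, np.int64(278), np.int64(304)), (312, np.int64(278), np.int64(289)), (325, np.int64(277), np.int64(289)), (350, np.int64(276), np.int64(304)), (370, np.int64(275), np.int64(304))] [263 528]
[(274, np.int64(225), np.int64(245)), (280, np.int64(214), np.int64(255)), (286, np.int64(209), np.int64(260)), (292, np.int64(205), np.int64(262)), (298, np.int64(203), np.int64(263))] [ 0.44564913 -0.12505778  0.25222073]
[ 0.52184194 -0.17026553  0.0797813 ] [-0.00156378 -0.00159978  0.00093875  0.00095922] jig [-0.04593268 -0.08198219  0.0797813 ]
```

The fingertips seem to sit about 16 mm higher than I assumed, so nothing has touched the bar yet. I'll keep going down while watching the force.

step_arm([
  [-1,0,0,-0.008,0],
  [-1,0,0,-0.016,0],
  [-1,0,0,-0.024,0],
  [-1,0,0,-0.024,0],
])

```text
time_s: 7.45
position: [0.5231, -0.1316, 0.0681]
tcp_rot: [[-0.996, 0.085, -0.001], [0.085, 0.996, 0.0], [0.001, 0.0, -1.0]]
force: [-0.3, -0.1, 0.4]
opening: 0.005
grasp_force: 0.0
```

step_arm([
  [-1,0,0,-0.008,0],
  [-1,0,0,-0.016,0],
  [-1,0,0,-0.016,0],
])

```text
time_s: 7.75
position: [0.5235, -0.1318, 0.0644]
tcp_rot: [[-0.996, 0.085, 0.0], [0.085, 0.996, -0.0], [-0.0, -0.0, -1.0]]
force: [-0.2, 0.1, 0.3]
opening: 0.002
grasp_force: 0.0
```

```bash
python3 - <<'E'
from rig import *
from bar import *
s=read_state();print(s["position"],s["force"],s["moment"],s["time_s"])
a=capture("scene");bar(a)
c=capture("wrist");pickle.dump((a,c),open("c5.pkl","wb"))
E
```

```text
[ 0.52348755 -0.13180422  0.06435876] [-0.18265929  0.0996865   0.30546418] [-0.04640127  0.0167665  -0.01139915] 7.75
[(242, np.int64(235), np.int64(243)), (246, np.int64(235), np.int64(244)), (250, np.int64(236), np.int64(244)), (254, np.int64(237), np.int64(244)), (258, np.int64(237), np.int64(245)), (262, np.int64(238), np.int64(246)), (266, np.int64(238), np.int64(241))]
0 [[262.3, 243.3], [248.1, 242.2], [234.0, 241.2]]
0.1 [[262.3, 242.5], [248.1, 240.4], [233.9, 238.2]]
0.2 [[262.4, 241.8], [248.3, 238.5], [234.2, 235.2]]
0.577 [[263.6, 239.3], [251.2, 232.1], [238.7, 224.9]]
```

step_arm([
  [-1,0,0,-0.008,0],
  [-1,0,0,-0.016,0],
  [-1,0,0,-0.016,0],
])

```text
time_s: 8.15
position: [0.5234, -0.1317, 0.0603]
tcp_rot: [[-0.996, 0.085, 0.0], [0.085, 0.996, -0.0], [-0.0, 0.0, -1.0]]
force: [0.2, -0.2, 0.8]
opening: 0.005
grasp_force: 0.1
```

step_arm([
  [-1,0,0,-0.006,0],
  [-1,0,0,-0.012,0],
  [-1,0,0,-0.012,0],
])

```text
time_s: 8.45
position: [0.5234, -0.1316, 0.0573]
tcp_rot: [[-0.996, 0.086, -0.0], [0.086, 0.996, 0.0], [0.0, 0.0, -1.0]]
force: [-0.2, -0.4, 0.2]
opening: 0.005
grasp_force: 0.0
```

step_arm([
  [-1,0,0,-0.006,0],
  [-1,0,0,-0.012,0],
  [-1,0,0,-0.012,0],
])

```text
time_s: 8.75
position: [0.5234, -0.1317, 0.0561]
tcp_rot: [[-0.996, 0.085, 0.0], [0.085, 0.996, -0.0], [-0.0, -0.0, -1.0]]
force: [-2.9, 0.3, 13.2]
opening: 0.001
grasp_force: 6.6
```

```bash
python3 - <<'E'
from rig import *
from bar import *
s=read_state();print(s["position"],s["force"],s["moment"],s["time_s"])
a=capture("scene");bar(a)
c=capture("wrist");pickle.dump((a,c),open("c6.pkl","wb"))
w3=pickle.load(open("c4.pkl","rb"))[1]
for c in(w3,pickle.load(open("c5.pkl","rb"))[1],c):
    h=cv2.cvtColor(c["color"],cv2.COLOR_RGB2HSV);m=((h[...,0]<8)|(h[...,0]>172))&(h[...,1]>150)&(h[...,2]>60)
    print([(u,np.where(m[240:330,u])[0].min()+240,np.where(m[240:330,u])[0].max()+240) for u in(275,290,312,325,350,370) if m[240:330,u].any()], np.where(m[295])[0][[0,-1]])
E
```

```text
[ 0.52340559 -0.13165562  0.05611561] [-2.89640482  0.29782557 13.23224477] [ 0.11486128  0.51300875 -0.01140047] 8.75
[(242, np.int64(237), np.int64(243)), (246, np.int64(237), np.int64(245)), (250, np.int64(237), np.int64(245)), (254, np.int64(238), np.int64(245)), (258, np.int64(238), np.int64(246)), (262, np.int64(238), np.int64(246)), (266, np.int64(238), np.int64(241))]
0 [[262.3, 243.3], [248.1, 242.2], [234.0, 241.2]]
0.1 [[262.3, 242.5], [248.1, 240.4], [233.9, 238.2]]
0.2 [[262.4, 241.8], [248.3, 238.5], [234.2, 235.2]]
0.577 [[263.6, 239.3], [251.2, 232.1], [238.7, 224.9]]
[(275, np.int64(279), np.int64(304)), (290, np.int64(278), np.int64(304)), (312, np.int64(278), np.int64(289)), (325, np.int64(277), np.int64(289)), (350, np.int64(276), np.int64(304)), (370, np.int64(275), np.int64(304))] [263 528]
[(275, np.int64(284), np.int64(304)), (290, np.int64(284), np.int64(304)), (312, np.int64(283), np.int64(288)), (325, np.int64(283), np.int64(288)), (350, np.int64(282), np.int64(304)), (370, np.int64(281), np.int64(304))] [260 540]
[(275, np.int64(283), np.int64(304)), (290, np.int64(283), np.int64(304)), (312, np.int64(283), np.int64(289)), (325, np.int64(283), np.int64(289)), (350, np.int64(283), np.int64(304)), (370, np.int64(283), np.int64(304))] [259 550]
```

The force is 13 N and the bar is level, so the clamp is fully down. Next I'll lift, turn by -90° and go over the pad.

step_arm([
  [-1,0,0,0.1,0],
  [-1,0,0,0.28,0],
  [-1,0,0,0.46,0],
  [-1,0,0,0.64,0],
  [-1,0,0.05,0.82,-0.045],
  [-1,0.06,0.1,0.82,-0.09],
  [-1,0.1,0.17,0.82,-0.135],
  [-1,0.16,0.24,0.82,-0.18],
  [-1,0.22,0.31,0.82,-0.225],
  [-1,0.28,0.38,0.82,-0.27],
  [-1,0.34,0.45,0.82,-0.315],
  [-1,0.38,0.52,0.82,-0.36],
  [-1,0.42,0.555,0.82,-0.405],
  [-1,0.42,0.555,0.82,-0.45],
  [-1,0.42,0.555,0.82,-0.5],
  [-1,0.42,0.555,0.7,-0.5],
  [-1,0.42,0.555,0.6,-0.5],
  [-1,0.42,0.555,0.5,-0.5],
  [-1,0.42,0.555,0.4,-0.5],
  [-1,0.42,0.555,0.4,-0.5],
])

```text
time_s: 10.85
position: [0.6249, 0.0078, 0.1504]
tcp_rot: [[0.085, 0.996, -0.009], [0.996, -0.085, 0.002], [0.001, -0.009, -1.0]]
force: [-0.9, -0.1, -0.0]
opening: 0.004
grasp_force: 0.0
```

```bash
python3 - <<'E'
from rig import *
from h import *
s=read_state();print(s["position"],s["tcp_rot"][:,1],s["force"],s["time_s"],s["joint_positions"])
a=capture("scene");c=capture("wrist");pickle.dump((a,c),open("c7.pkl","wb"))
f=lambda i,k:cv2.resize(i[:,:,::-1],None,fx=k,fy=k,interpolation=cv2.INTER_CUBIC)
cv2.imwrite("pics/c7.png",np.hstack([f(a["color"][195:295,180:310],3),f(c["color"][180:480,120:520],1)]))
R=Rz(-.0854);
t=s["position"];print("tips in scene", proj(a,[t+[0,0,.015],t-[0,0,.008]]),"pad",proj(a,[.6265,.0065,.122]))
E
```

```text
[0.62493611 0.00778905 0.15038566] [ 0.99630085 -0.08541326 -0.00944451] [-0.87792238 -0.09555402 -0.02808898] 10.85 [-9.52370373e+00  3.42067660e+01  8.47448108e+01  1.64324822e-02
  6.15924985e+01 -4.63130650e+00]
tips in scene [[288.15602719 234.60712852]
 [288.32478715 244.28038635]] pad [[287.75265576 253.16599069]]
```

```bash
cat > g.py <<'E'
from h import *
a0=-.0854;O=np.array([.5746,-.0925,0]);GX=.0435
def gpose(th,s0=-.0036,gx=GX):
    P=np.array([0,-.022*np.sin(th),.045+.022*np.cos(th)]);s=s0+.022*th
    o=P+s*np.array([0,np.cos(th),np.sin(th)])+[gx,0,0]
    return Rz(a0)@Rx(th),Rz(a0)@o+O
def pt(th,r,q,x,**k):
    R,o=gpose(th,**k);return R@[x,r*np.sin(q),.115-r*np.cos(q)]+o
def red(a,box):
    u0,v0,u1,v1=box;c=a["color"][v0:v1,u0:u1].astype(float);w=np.clip(c[...,0]-1.5*c[...,1:].max(2),0,None)*(c[...,0]>50)
    n,l=cv2.connectedComponents((w>15).astype(np.uint8));out=[]
    for i in range(1,n):
        m=w*(l==i);V,U=np.mgrid[v0:v1,u0:u1];out.append(((m*U).sum()/m.sum(),(m*V).sum()/m.sum(),int((l==i).sum()),U[l==i].min(),U[l==i].max(),V[l==i].min(),V[l==i].max()))
    return out
E
python3 - <<'E'
from g import *
S=d["scene"];c7=pickle.load(open("c7.pkl","rb"))[0]
for im in(S,c7):
  for r in red(im,(215,245,240,270)):print(np.round(r,2))
for q in(-.05,0,.05,.1):
  print(q,[proj(S,pt(.25,r,q,x)).round(1).tolist()[0] for r,x in((.068,.003),(.08,.003),(.08,.012),(.09,.012),(.1,.012))])
print("needle",[proj(S,pt(.25,r,-.25,.012)).round(1).tolist()[0] for r in(0,.06,.08)])
E
```

```text
[227.46 254.19  17.   226.   229.   252.   256.  ]
[229.11 262.15  26.   227.   232.   259.   265.  ]
[227.41 254.15  18.   225.   229.   252.   256.  ]
[229.13 262.14  26.   227.   232.   259.   265.  ]
-0.05 [[224.9, 253.8], [226.5, 258.5], [225.5, 261.5], [226.9, 265.5], [228.3, 269.4]]
0 [[226.5, 253.6], [228.5, 258.3], [227.5, 261.3], [229.1, 265.3], [230.8, 269.2]]
0.05 [[228.2, 253.3], [230.4, 258.1], [229.4, 261.1], [231.3, 265.0], [233.2, 268.8]]
0.1 [[229.8, 253.0], [232.3, 257.7], [231.3, 260.7], [233.4, 264.6], [235.5, 268.4]]
needle [[213.8, 228.4], [216.6, 253.5], [217.5, 261.6]]
```

View pics/c7.png

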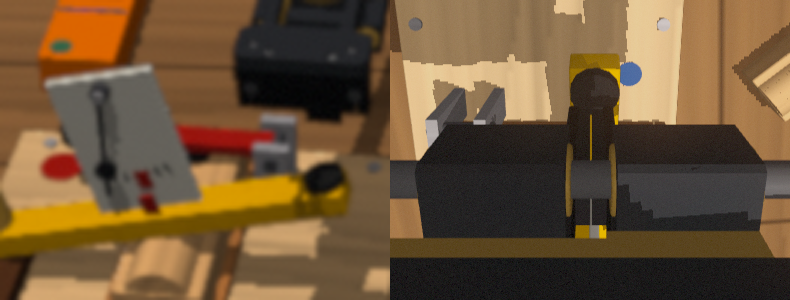

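The scene crop shows the fingertips at about (287,234), directly over the pad. That confirms they sit 15 mm above the TCP. Now I'll press along the pad's arc.

step_arm([
  [-1,0,0,-0.05,0],
  [-1,0,0,-0.1,0],
  [-1,0,0,-0.13,0],
  [-1,0,0,-0.15,0],
  [-1,0,0.004,-0.165,0],
  [-1,0,0.009,-0.18,0],
  [-1,0,0.014,-0.195,0],
  [-1,0,0.019,-0.21,0],
  [-1,0,0.024,-0.225,0],
  [-1,0,0.028,-0.24,0],
  [-1,0,0.032,-0.255,0],
  [-1,0,0.036,-0.265,0],
  [-1,0,0.038,-0.275,0],
  [-1,0,0.04,-0.283,0],
  [-1,0,0.042,-0.288,0],
  [-1,0,0.042,-0.29,0],
  [-1,0,0.042,-0.29,0],
])

```text
time_s: 12.65
position: [0.6284, 0.0176, 0.0819]
tcp_rot: [[0.085, 0.996, -0.0], [0.996, -0.085, 0.0], [-0.0, -0.0, -1.0]]
force: [0.6, 0.7, 1.8]
opening: 0.005
grasp_force: 0.7
```

step_arm([
  [-1,0,0,0,0],
  [-1,0,0,0,0],
  [-1,0,0,0,0],
  [-1,0,0,0,0],
  [-1,0,0,0,0],
  [-1,0,0,0,0],
  [-1,0,0,0,0],
  [-1,0,0,0,0],
  [-1,0,0,0,0],
  [-1,0,0,0,0],
  [-1,0,0,0,0],
  [-1,0,0,0,0],
  [-1,0,0,0,0],
  [-1,0,0,0,0],
  [-1,0,0,0,0],
  [-1,0,0,0,0],
  [-1,0,0,0,0],
  [-1,0,0,0,0],
  [-1,0,0,0,0],
  [-1,0,0,0,0],
])

```text
time_s: 14.65
position: [0.6284, 0.0175, 0.082]
tcp_rot: [[0.085, 0.996, 0.0], [0.996, -0.085, -0.0], [-0.0, 0.0, -1.0]]
force: [0.7, 0.4, 0.9]
opening: 0.004
grasp_force: 0.7
```

```bash
cat > look.py <<'E'
from rig import *
from g import *
import sys
s=read_state();print(s["position"],s["force"],s["time_s"])
ims=[capture("scene") for _ in range(4)];a=dict(ims[0]);st=np.stack([i["color"] for i in ims]).astype(float)
print("frame diff",[round(float(abs(st[0]-st[k])[225:270,195:250].mean()),2) for k in(1,2,3)])
a["color"]=np.round(st.mean(0)).astype(np.uint8);pickle.dump(a,open(sys.argv[1],"wb"))
for r in red(a,(195,225,250,275)):print("red",np.round(r,2))
g=a["color"].astype(int)
print(g[222:272,200:236].max(2)//10 if 0 else "")
for v in range(222,272):print(v," ".join(("%3d"%g[v,u].max() if not(g[v,u,0]>1.5*g[v,u,1] and g[v,u,0]>50) else "%2dR"%(g[v,u,0]//10)) for u in range(200,236)))
E
python3 look.py l1.pkl
```

```text
[0.6283914  0.01754766 0.08198787] [0.68520766 0.39387222 0.88061806] 14.65
frame diff [0.43, 0.44, 0.42]
red [201.34 225.    13.   195.   207.   225.   225.  ]
red [248.64 240.35  16.   248.   249.   237.   245.  ]
red [200.56 250.01 102.   195.   207.   246.   254.  ]
red [232.48 254.32  16.   231.   234.   252.   256.  ]
red [232.48 262.07  27.   230.   235.   260.   265.  ]

222 11R 11R 11R 11R 11R 11R 11R 11R 117 109 102 101 100 100 101 100 100 100 101 100 100 100  97  86  71  64  64  66  74  86  97 101 102 102 102 102
223 11R 11R 11R 11R 11R 11R 11R 11R 114 108 102 100 100 100 100 101 100 100 101 101 100 100  95  77  60  57  57  54  55  68  90  99 100 101 101 100
224 11R 11R 11R 11R 11R 11R 11R 11R 108 104 101 100 100 100 101 100 100 100 100 100 100 100  92  76  74  79  73  58  46  58  85  98 101 101 101 100
225 11R 11R 11R 11R 11R 11R 10R 10R 105 102 101 101 100 100 101 100 100 100 100 100 101  99  91  78  88  97  91  72  51  58  85  98 100 101 101 101
226 11R 11R 11R 11R 11R 11R 11R 11R 109 104 102 100 100 100 101 101 100 101 100 100 100 100  95  83  78  80  82  73  58  66  8
[... 5981 characters left out ...]
 136 136 138 139 142 146 153 158 158 152 151 163 177 184 188 189 189 190 191 191 191 186 180 169 143 125 137
268 113 113 114 113 113 112 112 112 113 113 113 114 114 115 118 120 122 122 119 118 124 131 135 136 135 135 136 137 138 138 139 139 138 131 128 139
269 111 111 112 112 112 111 111 111 112 112 112 112 111 112 113 112 112 111 110 110 110 112 113 112 113 113 114 114 114 114 114 115 116 117 119 122
270 111 111 112 111 110 110 110 110 110 110 110 110 110 111 111 112 110 110 109 108 108 110 111 111 111 112 112 113 113 113 112 112 112 112 113 114
271 117 118 119 117 114 113 112 112 112 111 111 110 110 110 111 112 110 109 108 108 108 110 110 110 110 110 111 112 112 112 112 111 111 111 112 112
```

The needle tip is at about (228.8,259) and the mark's top centre at about (232.1,258.5). That leaves roughly 0.075 rad, so I'll press about 9 mm further.

step_arm([
  [-1,0,0.001,-0.004,0],
  [-1,0,0.002,-0.009,0],
  [-1,0,0.003,-0.014,0],
  [-1,0,0.004,-0.019,0],
  [-1,0,0.005,-0.024,0],
  [-1,0,0.006,-0.029,0],
  [-1,0,0.007,-0.032,0],
  [-1,0,0.007,-0.034,0],
  [-1,0,0.007,-0.034,0],
  [-1,0,0.007,-0.034,0],
  [-1,0,0.007,-0.034,0],
  [-1,0,0.007,-0.034,0],
  [-1,0,0.007,-0.034,0],
  [-1,0,0.007,-0.034,0],
  [-1,0,0.007,-0.034,0],
  [-1,0,0.007,-0.034,0],
  [-1,0,0.007,-0.034,0],
  [-1,0,0.007,-0.034,0],
  [-1,0,0.007,-0.034,0],
  [-1,0,0.007,-0.034,0],
])

```text
time_s: 16.85
position: [0.6284, 0.0194, 0.0735]
tcp_rot: [[0.085, 0.996, 0.0], [0.996, -0.085, 0.0], [0.0, -0.0, -1.0]]
force: [0.7, 1.0, 1.3]
opening: 0.002
grasp_force: 0.9
```

step_arm([
  [-1,0,0,0,0],
  [-1,0,0,0,0],
  [-1,0,0,0,0],
  [-1,0,0,0,0],
  [-1,0,0,0,0],
  [-1,0,0,0,0],
  [-1,0,0,0,0],
  [-1,0,0,0,0],
  [-1,0,0,0,0],
  [-1,0,0,0,0],
  [-1,0,0,0,0],
  [-1,0,0,0,0],
])

```text
time_s: 18.05
position: [0.6284, 0.0193, 0.0735]
tcp_rot: [[0.085, 0.996, -0.0], [0.996, -0.085, 0.0], [-0.0, -0.0, -1.0]]
force: [-0.3, 2.1, 1.2]
opening: 0.003
grasp_force: 0.9
```

```bash
sed -i 's/range(222,272)/range(220,268)/;s/range(200,236)/range(220,242)/' look.py; python3 look.py l2.pkl
```

```text
[0.62835527 0.01932295 0.07348281] [-0.31470282  2.13914135  1.21896784] 18.05
frame diff [0.42, 0.42, 0.43]
red [203.71 225.    17.   195.   211.   225.   225.  ]
red [212.05 239.2   14.   211.   213.   237.   241.  ]
red [200.6  249.95 102.   195.   207.   246.   254.  ]
red [235.   255.47   2.   235.   235.   255.   256.  ]
red [233.64 261.98  28.   232.   236.   259.   265.  ]

220 115 122 126 125 122 121 124 128 136 145 155 167 174 175 175 174 172 175 176 177 180 186
221 101 102 102 102 100 100 101 101 102 102 104 111 116 116 120 122 125 133 142 148 158 170
222 101 101 101 101 101 101 100  97  84  72  68  69  71  76  90  99 102 106 109 113 117 123
223 100 100 101 101 101 101  99  92  74  61  59  58  55  61  83  96 100 101 101 102 102 102
224 101 101 101 101 100 101  98  84  70  76  81  69  52  52  76  94 100 101 101 101 101 101
225 101 101 100 101 101 100  96  80  76  95 104  90  62  53  77  94 100 100 101 101 101 101
226 101 101 101 100 101 100  97  85  77  82  90  86  65  60  83  97 100 101 101 101 101 101
227 100 100 100 100 101 101  99  94  83  75  74  72  60  63  83  96 100
[... 3000 characters left out ...]
 100 100 104 11R 11R 10R 10R 10R  9R  80  80  92  99 101
261 123 120 119 117 115 110 108 106 105 104 101  93  8R  9R  9R  9R  8R  75  78  88  97 100
262 167 164 164 162 158 147 140 139 134 128 118  96  7R  7R  7R  7R  7R  74  78  84  96 102
263 207 207 208 208 205 195 188 187 180 174 161 124  8R  7R  7R  7R  7R  90  96 100 112 119
264 217 218 219 219 219 217 216 215 214 211 199 15R 10R  7R  7R  7R  9R 129 148 154 161 165
265 214 214 215 216 217 218 219 219 219 220 211 174 12R  9R  8R  8R 10R 161 194 206 209 209
266 188 189 190 192 196 200 204 210 214 216 212 192 159 12R 10R 10R 12R 166 204 218 219 220
267 134 135 136 140 146 156 166 177 186 190 190 185 173 144 128 132 151 185 209 216 217 217
```

```bash
cat > m.py <<'E'
from g import *
import sys
from scipy.ndimage import gaussian_filter1d
def an(f,u0,u1):
    a=pickle.load(open(f,"rb"));c=a["color"].astype(float)
    for v in range(257,266):
        w=np.clip(c[v,u0:u1,0]-c[v,u0:u1,1:].mean(1)-12,0,None);U=np.arange(u0,u1)
        if w.max()<8:continue
        h=w.max()/2;i=np.where(w>h)[0];L=i[0]-(w[i[0]]-h)/(w[i[0]]-w[i[0]-1]);Rr=i[-1]+(w[i[-1]]-h)/(w[i[-1]]-w[i[-1]+1])
        print(f,v,"red max %.0f edges %.2f %.2f mid %.2f centroid %.2f"%(w.max(),u0+L,u0+Rr,u0+(L+Rr)/2,(w*U).sum()/w.sum()))
    g=c.max(2);xs=[]
    for v in list(range(230,247))+[254,255,256,257,258]:
        U=np.arange(u0-8,u1);k=u0-8+np.argmin(g[v,u0-8:u1]);y=g[v,k-1:k+2];xs.append((v,k+(y[0]-y[2])/2/(y[0]-2*y[1]+y[2])))
    xs=np.array(xs);p=np.polyfit(xs[:,0],xs[:,1],1);print("needle at 259.3: %.2f"%np.polyval(p,259.3),"low rows",xs[-5:].round(2).tolist(),"fit res",np.std(np.polyval(p,xs[:,0])-xs[:,1]).round(2),"slope",p[0].round(3))
for f in sys.argv[1:]:an(f,225,242)
E
python3 m.py l1.pkl l2.pkl
python3 - <<'E'
from g import *
S=d["scene"]
for th in(.04,-.03):
  print(th,"plumb needle",proj(S,[pt(th,r,-th,.012) for r in(0,.06,.08)]).round(2).tolist(),"mark q=.03",[proj(S,pt(th,.08,.03,x)).round(2).tolist()[0] for x in(.003,.009,.012,.015)],proj(S,pt(th,.09,.03,.015)).round(2))
  print("dcol/dq",(proj(S,pt(th,.08,.04,.012))-proj(S,pt(th,.08,.03,.012)))/.01)
E
```

```text
l1.pkl 257 red max 15 edges 231.17 235.21 mid 233.19 centroid 233.10
l1.pkl 259 red max 34 edges 229.62 234.33 mid 231.97 centroid 231.98
l1.pkl 260 red max 74 edges 229.63 234.41 mid 232.02 centroid 232.03
l1.pkl 261 red max 65 edges 229.88 234.46 mid 232.17 centroid 232.16
l1.pkl 262 red max 53 edges 229.64 234.67 mid 232.15 centroid 231.29
l1.pkl 263 red max 60 edges 224.17 239.54 mid 231.86 centroid 231.66
0.04 plumb needle [[226.36, 227.8], [228.77, 253.01], [229.54, 261.06]] mark q=.03 [[233.37, 258.21], [232.73, 260.2], [232.4, 261.2], [232.08, 262.21]] [[232.81 266.19]]
dcol/dq [[40.7283044   0.71882433]]
-0.03 plumb needle [[230.65, 227.98], [232.93, 253.21], [233.66, 261.26]] mark q=.03 [[234.62, 258.27], [233.98, 260.26], [233.66, 261.26], [233.34, 262.27]] [[233.7  266.24]]
dcol/dq [[41.06315096  2.95743852]]Traceback (most recent call last):
  File "m.py", line 15, in <module>
    for f in sys.argv[1:]:an(f,225,242)
                          ~~^^^^^^^^^^^
  File "m.py", line 9, in an
    h=w.max()/2;i=np.where(w>h)[0];L=i[0]-(w[i[0]]-h)/(w[i[0]]-w[i[0]-1]);Rr=i[-1]+(w[i[-1]]-h)/(w[i[-1]]-w[i[-1]+1])
                                                                                                          ~^^^^^^^^^
IndexError: index 17 is out of bounds for axis 0 with size 17
```

```bash
sed -i 's/range(257,266)/range(258,262)/' m.py; sed -i 's/c\[v,u0:u1,1:\].mean(1)-12/1.35*c[v,u0:u1,1]-3/' m.py; python3 m.py l1.pkl l2.pkl
```

```text
l1.pkl 259 red max 20 edges 229.89 233.70 mid 231.80 centroid 231.88
l1.pkl 260 red max 69 edges 229.81 234.19 mid 232.00 centroid 232.00
l1.pkl 261 red max 68 edges 230.18 234.27 mid 232.22 centroid 232.18
needle at 259.3: 228.75 low rows [[254.0, 228.2], [255.0, 228.35], [256.0, 228.59], [257.0, 228.72], [258.0, 228.75]] fit res 0.14 slope 0.096
l2.pkl 259 red max 34 edges 231.80 234.35 mid 233.07 centroid 233.24
l2.pkl 260 red max 71 edges 231.43 235.37 mid 233.40 centroid 233.40
l2.pkl 261 red max 68 edges 231.68 235.62 mid 233.65 centroid 233.68
needle at 259.3: 233.32 low rows [[254.0, 232.92], [255.0, 233.02], [256.0, 233.09], [257.0, 233.12], [258.0, 233.12]] fit res 0.1 slope 0.098
```

The needle and mark now agree within about 0.1 px (0.003 rad), the gauge is still and the weight is off the offcut. I'll hand in after a quick check that the bystanders and clamp haven't moved.

```bash
python3 - <<'E'
from rig import *
from g import *
from bar import bar
a=pickle.load(open("l2.pkl","rb"));S=d["scene"]
for n,(u0,v0,u1,v1) in dict(blue=(128,232,164,276),red=(328,280,364,324),cone=(340,232,374,268)).items():
    print(n,abs(a["color"][v0:v1,u0:u1].astype(int)-S["color"][v0:v1,u0:u1]).mean().round(1))
bar(a);s=read_state();print(s["force"],s["time_s"])
print(hand_in())
E
```

```text
blue 4.7
red 5.1
cone 11.6
[(254, np.int64(238), np.int64(245)), (258, np.int64(238), np.int64(246)), (262, np.int64(238), np.int64(246)), (266, np.int64(238), np.int64(241))]
0 [[262.3, 243.3], [248.1, 242.2], [234.0, 241.2]]
0.1 [[262.3, 242.5], [248.1, 240.4], [233.9, 238.2]]
0.2 [[262.4, 241.8], [248.3, 238.5], [234.2, 235.2]]
0.577 [[263.6, 239.3], [251.2, 232.1], [238.7, 224.9]]
[0.66047161 1.75282558 2.45554571] 18.25
the job is handed in; nothing more can be done
None
```

I handed the job in at 18.3 s: the clamp bar is fully down, and the fingers hold the gauge by its pad with the needle on the red mark, to about 0.01 rad as read from the scene camera; I kept clear of the jars and cone, but my last picture check on them was only rough.

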